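# Swap the repair stands' parts bins and stack the third

## Robot

A 6-joint arm with a two-finger parallel gripper is mounted at the origin on the work surface. World frame = base frame: x ahead of the robot, y to its left, z up, the work surface at z = 0. Lengths are in m, angles in degrees, forces in N, time in s.
With the tool pointing down it reaches from about 0.375 to 0.9 m from the base axis. Payload 3.1 kg.
Tool frame: the origin (TCP) lies at the very end of the fingers, on their centre line; the grasp point (between the pads) lies 19 mm behind it; z points along the fingers, y is the line along which they close (so a half turn about z gives the same grasp; the last joint's range is limited). The gripper opens to 87 mm and grips with 3 to 60 N. Pads are 19 mm wide; open, the fingers measure 117 mm over their backs; the gripper's body (75 mm by 190 mm) begins 51 mm behind the grasp point.
Start: joints at [54.632, 30.224, 82.088, -0, 67.689, -10.227], TCP at [0.265, 0.566, 0.223] pointing down, gripper open.
Joint ranges: [-176.69, 176.69], [-43.24, 126.21], [12.49, 139.97], [-82, 262], [0, 151.66], [-163.58, 163.58]. Speed limits (degrees/s): [159.86, 159.86, 180, 180, 180, 180].

## Interface

Orientations are given as a 3x3 rotation matrix whose columns are the frame's x, y, z axes.
In Python, from rig import readout, cams, bot gives the robot as it stands.
- The arm moves only by the shell command python3 -m inch 'ROWS'. ROWS is JSON, a list of rows, each a list of 5 numbers: the shift along the world's x, y, z in cm, then the turn about the world's z in degrees, then the finger opening in cm, from 0 to 8.7. In form: [[dx, dy, dz, twist, fingers], ...]. A call has 1 to 10 rows; each row is the pose to reach, as a shift and turn from the pose commanded when the call began; what a row does not reach only later rows make up. A row lasts 1/12 s, in which the tool goes at most 41.7 mm and 7.16 degrees, less where a joint would pass 70% of its speed; a pose out of reach is approached as far as the arm can. A call with a gripper value outside its range is refused whole. The fingers move at their own pace and stop on an object; the grip force is fixed at half the most. Time passes only in rows, so rows that repeat a pose let the fingers close. It gives the time, the measured TCP pose, the force, the opening and the grip force at its end, in the units of the state.
- readout.read_state(): the state, without advancing time (a new reading comes with each control period).
- cams.capture(name): name is "scene" or "side" or "wrist"; returns a dict with "image" (420x560x3 uint8, blue, green, red), "intrinsics" (3x3 intrinsics, pixels), "xyz" and "rotation" of the camera in the world; the wrist camera has in their place "tool_from_camera" (4x4, takes a point from camera to tool coordinates, whose origin is the TCP and whose axes are the flange's). Camera axes: x right, y down, z forward; pixel columns grow to the right and rows downward; lengths in m; the calibration is good to about 2 mm. A picture is of the moment at which its call begins: read the wrist's pose just before it. There is no depth.
- bot.hand_in(): hands the job in; it is judged then, once.
The state is a dict: "time_s": time; "joint_positions": joint angles; "qvel": joint speeds; "tau": joint torques, N m; "position": TCP position; "tcp_rot": TCP orientation; "force": force on the tool from outside, world axes, zero at the start; "moment": the same for the moment, N m; "opening": opening from 0.0 (shut) to 1.0 (fully open); "grasp_force": force on a finger pad.
Only numpy, scipy, OpenCV 4.12 (cv2) and the standard library are available. Lean on these libraries where they do the work, as an engineer would, in place of code of your own. Each camera call takes 0.05 s, during which the arm holds its last target. There are 200 camera calls.

## Task

The parts bins of the red and the blue repair stand have been put in each other's trays: swap them, so that each bin stands flat and centred in the tray of its own colour (the grey tray is free to park one in on the way). Stack the yellow bin on the red bin, turned end for end to it (white tabs at opposite ends) so that it sits up on the ledges inside the rim instead of nesting down onto the parts. Set the bins down without dropping or tipping them, and leave the oil bottle, the bell and the spanner where they are.

Things in the scene. Friction and masses are not known exactly. Their poses are not given: they have to be found in the camera images.
- bin_red: Red open stack-and-nest parts bin with steel bolts in it, at first in the blue tray. Rim 128 x 68 mm, 55 mm high, tapering to a 104 x 52 mm foot. Grip it across the 68 mm on the rim's vertical band, 41 to 55 mm up. A white tab sticks out 13 mm at one end. Origin: centre of the underside; x along the length to the white tab, y across, z up. 0.15 to 0.35 kg.
- bin_blue: Blue bin holding brake pads, at first in the red tray. Same moulding, size, white tab, origin, axes and weight as the red bin. A bin fits its tray lengthwise, either way round.
- bin_yellow: Yellow bin with bearing rings, at first on the bare bench; otherwise like the red bin. With the tabs at different ends, a bin set in another's mouth rests on 4 ledges 8 mm below the rim, its origin 47 mm above the lower one's; tabs at the same end, it slides past them and nests. The sloped mouth leads in a foot up to 5 mm off; seated, it has about 3 mm play each way.
- tray_red: Red-rimmed low fixed station tray, 166 x 114 mm (length along x): black rubber floor, 150 x 98 mm inside, 3 mm above the bench, inside a red rim 8 mm wide and 6 mm high. Origin at its centre on the bench surface, so the floor is at z = +3 mm; z up. Home of the red bin.
- tray_blue: Blue-rimmed low fixed station tray, 166 x 114 mm (length along x): black rubber floor, 150 x 98 mm inside, 3 mm above the bench, inside a blue rim 8 mm wide and 6 mm high. Origin at its centre on the bench surface, so the floor is at z = +3 mm; z up. Home of the blue bin.
- tray_grey: Grey-rimmed low fixed station tray, 166 x 114 mm (length along x): black rubber floor, 150 x 98 mm inside, 3 mm above the bench, inside a grey rim 8 mm wide and 6 mm high. Origin at its centre on the bench surface, so the floor is at z = +3 mm; z up. Starts empty: the free spot.
- oil_bottle: Black bottle with a pale label and white cap, 42 mm diameter, 115 mm high, standing beyond the trays. Origin at the centre of its underside. To be left alone.
- bell: Dome-shaped aluminium bicycle bell, 56 mm diameter, 41 mm high, standing beyond the trays. Origin at the centre of its underside. To be left alone.
- spanner: Steel spanner 170 mm long lying flat beyond the trays. Origin at its underside near the middle, x along its length. To be left alone.
Not all that is in view belongs to the job. What is shaped like the tray_blue but turquoise is not meant. Of the things that look like the bin_blue, take the one that is farthest to the robot's left at the start.

How it is judged:
By the outcome, as a careful person would: the job done as asked, in the order asked, and still so for the second after the job is handed in, with the robot touching nothing.
It also fails if it takes over 120 s, if anything falls off the work surface, if the arm or the gripper's body presses on something with over 40 N, if the wrist force passes 120 N, or if a joint passes its speed limit or range.

## Working session

There is one attempt and no reset: what is moved stays moved. The work goes in short steps, Python scripts to look and compute and a shell command to move; the robot and the scene stay as the last step left them, time stands still between calls to the robot, and variables do not carry over. Pictures are saved under pics/ and viewed, at most 14 in all, crops included, and the job is handed in when it is done.

```bash
mkdir -p pics; ls; python3 - <<'E'
from rig import readout,cams
import cv2,numpy as np
s=readout.read_state(); print(s['time_s'],s['position'],np.round(s['tcp_rot'],3).tolist(),s['opening'])
for n in('scene','side'):
    c=cams.capture(n); cv2.imwrite(f'pics/{n}0.png',c['image']); print(n,c['intrinsics'],c['xyz'],c['rotation'])
E
```

```text
pics
0.0 [0.26505811 0.56520591 0.22155774] [[-0.905, 0.425, -0.001], [0.425, 0.905, -0.002], [0.0, -0.002, -1.0]] 0.9961295809358612
scene [[428.26997342   0.         281.06289102]
 [  0.         428.26997342 212.50730415]
 [  0.           0.           1.        ]] [0.9846543  0.39276907 1.02162801] [[-0.73566344  0.57009043 -0.36578163]
 [ 0.67733562  0.62232674 -0.3923339 ]
 [ 0.00396988 -0.53638264 -0.84396558]]
side [[462.403552     0.         276.46515939]
 [  0.         462.403552   212.52515083]
 [  0.           0.           1.        ]] [ 0.16080527 -0.95579871  0.72111387] [[ 0.8986491  -0.2517375   0.35924648]
 [-0.43863045 -0.50491541  0.74341359]
 [-0.005756   -0.82564439 -0.56416151]]
```

View pics/scene0.png

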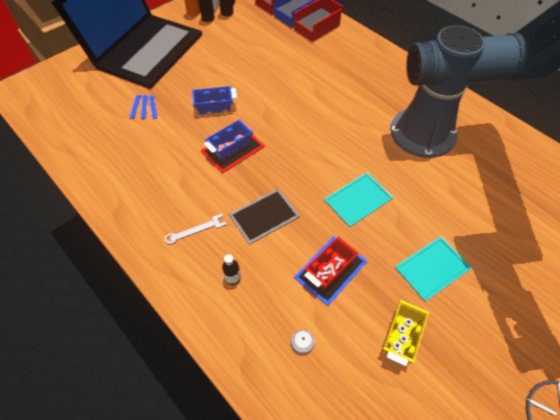

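View pics/side0.png

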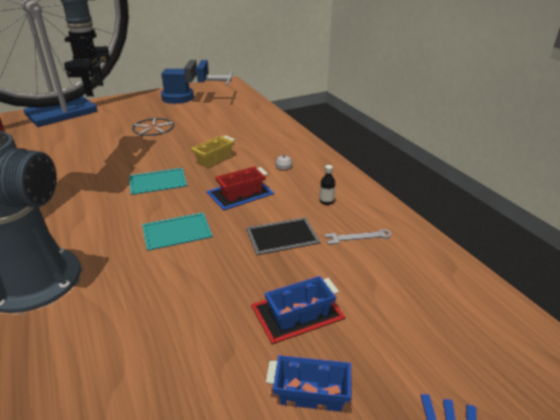

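The scene view shows the blue bin in the red tray near (230,145), with a decoy blue bin at (213,100). The grey tray is at (265,215), the red bin in the blue tray at (332,265) and the yellow bin at (405,333). Turquoise decoys are at (358,200) and (433,268). The side view agrees: the bin in the red tray is at (300,303) and the decoy at (313,383).

```bash
cat > h.py <<'E'
from rig import readout,cams
import cv2,numpy as np
def shot(n):
    s=readout.read_state(); c=cams.capture(n)
    if n=='wrist':
        T=np.eye(4);T[:3,:3]=s['tcp_rot'];T[:3,3]=s['position']; T=T@np.array(c['tool_from_camera'])
        R,t=T[:3,:3],T[:3,3]
    else: R,t=np.array(c['rotation']),np.array(c['xyz'])
    return dict(im=c['image'],K=np.array(c['intrinsics']),R=R,t=t)
def ray(c,p):
    p=np.atleast_2d(p).astype(float); d=np.c_[p,np.ones(len(p))]@np.linalg.inv(c['K']).T@c['R'].T
    return d/np.linalg.norm(d,axis=1)[:,None]
def plane(c,p,z):
    d=ray(c,p); return c['t']+d*((z-c['t'][2])/d[:,2])[:,None]
def pix(c,P):
    q=(np.atleast_2d(P)-c['t'])@c['R']@c['K'].T; return q[:,:2]/q[:,2:]
def tri(c1,p1,c2,p2):
    A=[];b=[]
    for c,p in((c1,p1),(c2,p2)):
        d=ray(c,p)[0];M=np.eye(3)-np.outer(d,d);A.append(M);b.append(M@c['t'])
    A=np.vstack(A);b=np.hstack(b);x=np.linalg.lstsq(A,b,rcond=None)[0]
    return x,np.linalg.norm(A@x-b)
H={'red':(0,8),'yellow':(22,34),'blue':(105,130),'turq':(80,98)}
def mask(im,col,smin=120,vmin=50):
    h=cv2.cvtColor(im,cv2.COLOR_BGR2HSV)
    if col=='white': return cv2.inRange(h,(0,0,190),(180,50,255))
    lo,hi=H[col]; m=cv2.inRange(h,(lo,smin,vmin),(hi,255,255))
    if col=='red': m|=cv2.inRange(h,(173,smin,vmin),(180,255,255))
    return m
def blobs(m,amin=60):
    n,l,s,c=cv2.connectedComponentsWithStats(m)
    return [(i,s[i].tolist(),c[i].round(1).tolist()) for i in range(1,n) if s[i][4]>=amin],l
E
python3 - <<'E'
from h import *
cs={n:shot(n) for n in('scene','side')}
for n,c in cs.items():
    for col in('red','blue','yellow','white'):
        b,_=blobs(mask(c['im'],col)); print(n,col,[(s,ct) for _,s,ct in b if s[1]>80])
# grey tray corners by hand; bin tab centres both views (eye)
S,D=cs['scene'],cs['side']
for k,p,q in [('grey',(265,215),(283,235)),('blueinred',(230,131),(300,290)),('redinblue',(332,258),(240,178)),('yellow',(407,322),(211,148)),
  ('tabB',(208,153),(331,286)),('tabR',(314,280),(262,172)),('tabY',(398,358),(228,141)),('bottle cap',(229,259),(328,168)),('bell',(302,337),(284,160))]:
    x,r=tri(S,p,D,q);print(k,x.round(3),r.round(3),np.hypot(*x[:2]).round(3))
E
```

```text
scene red [([201, 134, 64, 39, 418], [232.7, 155.9]), ([305, 236, 54, 57, 1221], [332.5, 261.6])]
scene blue [([193, 87, 39, 22, 559], [211.3, 96.3]), ([130, 95, 10, 23, 87], [134.7, 106.1]), ([142, 95, 5, 23, 82], [143.8, 106.0]), ([150, 96, 6, 22, 79], [152.6, 106.3]), ([206, 120, 46, 33, 416], [228.6, 134.1]), ([309, 237, 26, 26, 66], [322.8, 248.1]), ([295, 255, 71, 50, 372], [330.8, 282.3])]
scene yellow [([383, 300, 46, 63, 1262], [406.1, 331.0])]
scene white [([166, 214, 60, 29, 348], [196.5, 228.6]), ([318, 264, 16, 12, 61], [327.0, 270.0]), ([305, 272, 16, 14, 94], [312.5, 278.8]), ([292, 330, 22, 21, 331], [302.5, 340.2]), ([387, 352, 21, 14, 132], [396.9, 358.4]), ([530, 400, 26, 15, 80], [542.6, 406.8])]
side red [([215, 166, 51, 36, 1154], [240.5, 182.9]), ([251, 299, 95, 45, 804], [293.9, 322.9])]
side blue [([25, 96, 70, 29, 931], [59.0, 111.2]), ([208, 185, 65, 24, 258], [238.1, 198.1]), ([266, 277, 69, 53, 2096], [300.2, 302.1]), ([273, 356, 78, 54, 2901], [312.7, 381.4]), ([422, 395, 14, 25, 197], [428.0, 407.3]), ([444, 400, 11, 20, 163], [448.7, 409.7]), ([467, 405, 9, 15, 122], [470.8, 412.7])]
side yellow [([192, 137, 41, 29, 586], [213.0, 150.0])]
side white [([325, 279, 13, 13, 64], [330.9, 284.9]), ([267, 361, 9, 21, 117], [270.9, 371.2])]
grey [ 0.585 -0.107  0.003] 0.005 0.595
blueinred [ 0.493 -0.366  0.072] 0.005 0.614
redinblue [0.566 0.128 0.056] 0.004 0.58
yellow [0.557 0.357 0.052] 0.006 0.662
tabB [ 0.577 -0.361  0.043] 0.003 0.681
tabR [0.64  0.138 0.051] 0.004 0.655
tabY [0.632 0.395 0.044] 0.004 0.745
bottle cap [ 0.769 -0.019  0.11 ] 0.002 0.769
bell [0.752 0.215 0.028] 0.003 0.782
```

```bash
python3 -m inch '[[15,-20,8,15,8.7],[15,-20,8,15,8.7],[15,-20,8,15,8.7],[15,-20,8,15,8.7],[15,-20,8,15,8.7],[30,-43.5,8,32,8.7],[30,-43.5,8,32,8.7],[30,-43.5,8,32,8.7],[30,-43.5,8,32,8.7],[30,-43.5,8,32,8.7]]'; python3 -m inch '[[2,-5,0,2,8.7],[2,-5,0,2,8.7],[2,-5,0,2,8.7],[2,-5,0,2,8.7]]'
python3 - <<'E'
from h import *
c=shot('wrist');cv2.imwrite('pics/w1.png',c['im']);s=readout.read_state();print(s['time_s'],s['position'],np.round(s['tcp_rot'],2).tolist(),c['t'],c['R'].round(2).tolist(),c['K'][0,0])
E
```

```text
time_s: 1.03
position: [0.4936, 0.2397, 0.2958]
tcp_rot: [[-0.993, -0.12, -0.0], [-0.12, 0.993, 0.0], [0.0, 0.0, -1.0]]
force: [0.2, 0.5, -0.3]
opening: 1.001
grasp_force: 0.0
time_s: 1.37
position: [0.5129, 0.1911, 0.2954]
tcp_rot: [[-0.988, -0.152, -0.001], [-0.152, 0.988, 0.001], [0.001, 0.001, -1.0]]
force: [0.0, 0.6, 0.1]
opening: 1.002
grasp_force: 0.0
1.4167 [0.51241299 0.19204834 0.295427  ] [[-0.99, -0.15, -0.0], [-0.15, 0.99, 0.0], [0.0, 0.0, -1.0]] [0.44536268 0.18051453 0.45762232] [[-0.15, 0.96, 0.25], [0.99, 0.15, 0.04], [0.0, 0.25, -0.97]] 377.9628556680198
```

View pics/w1.png

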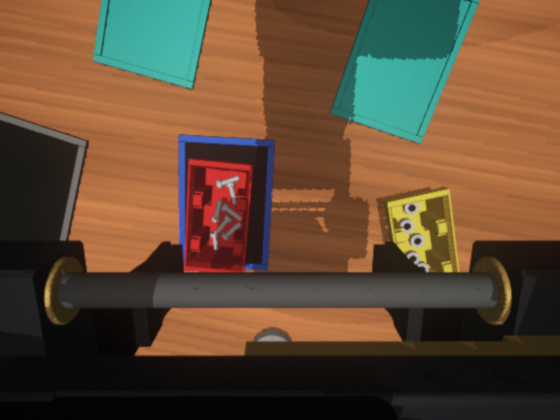

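The wrist view has red in the blue tray at about (222,215) and yellow at (425,230). Both are cut off by the gripper at row 240, so I'll move 10 cm along x.

```bash
python3 -m inch '[[10,0,0,0,8.7],[10,0,0,0,8.7],[10,0,0,0,8.7],[10,0,0,0,8.7],[10,0,0,0,8.7]]' | head -2
python3 - <<'E'
from h import *
import pickle
c=shot('wrist');cv2.imwrite('pics/w2.png',c['im']);pickle.dump(c,open('w2.pkl','wb'))
E
python3 -m inch '[[0,-11,0,0,8.7],[0,-11,0,0,8.7],[0,-11,0,0,8.7],[0,-11,0,0,8.7],[0,-11,0,0,8.7],[0,-11,0,0,8.7]]' | head -2
python3 - <<'E'
from h import *
import pickle
c=shot('wrist');cv2.imwrite('pics/w3.png',c['im']);pickle.dump(c,open('w3.pkl','wb'))
a=cv2.imread('pics/w2.png')[:260];cv2.imwrite('pics/w23.png',np.vstack([a,c['im'][:260]]))
E
```

```text
time_s: 1.83
position: [0.6122, 0.1933, 0.2948]
time_s: 2.38
position: [0.6118, 0.0828, 0.296]
```

View pics/w23.png

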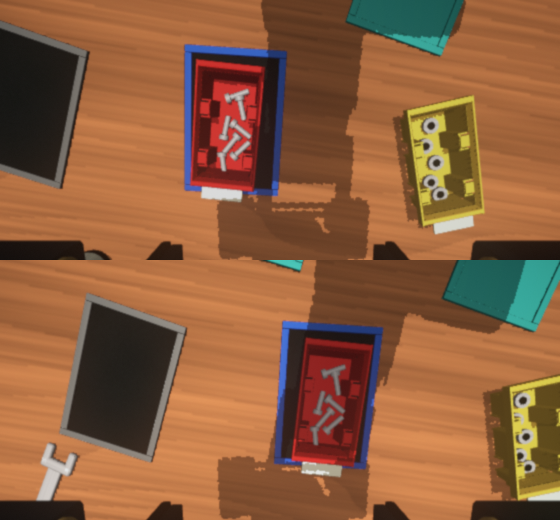

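The top half (w2) shows the whole red bin and blue tray at (232,120), and yellow at (447,160). The bottom half (w3) shows the grey tray at (125,115) and the red bin at (335,140). All tabs point downwards in the image, towards +x.

```bash
cat >> h.py <<'E'
def rect(c,m,z,near=None,amin=300):
    """biggest blob(s) of mask m -> min-area rect on plane z: centre, (long,short) mm, long-axis angle deg in (-90,90]"""
    m=m.copy(); m[240:]=0
    b,l=blobs(m,amin)
    if near is not None: b=[x for x in b if np.hypot(x[2][0]-near[0],x[2][1]-near[1])<near[2]]
    pts=np.argwhere(np.isin(l,[x[0] for x in b]))[:,::-1]
    h=cv2.convexHull(pts.astype(np.int32))[:,0]
    P=plane(c,h,z)[:,:2]
    (x,y),(w,hh),a=cv2.minAreaRect((P*1000).astype(np.float32))
    if w<hh: w,hh,a=hh,w,a+90
    a=(a+90)%180-90
    return np.array([x,y]).round(1),np.round([w,hh],1),round(a,1)
def grey(im):
    h=cv2.cvtColor(im,cv2.COLOR_BGR2HSV); return cv2.morphologyEx(cv2.inRange(h,(0,0,0),(180,75,170)),cv2.MORPH_OPEN,np.ones((3,3)))
E
python3 - <<'E'
from h import *
import pickle
a,b=[pickle.load(open(f,'rb')) for f in('w2.pkl','w3.pkl')]
for n,c,nr,nt in(('w2',a,(232,120,60),(232,120,70)),('w3',b,(335,140,60),(330,135,70))):
    print(n,'redbin',rect(c,mask(c['im'],'red'),.058,nr),'bluetray',rect(c,mask(c['im'],'blue'),.006,nt,30))
print('grey',rect(b,grey(b['im']),.006,(125,120,50)))
print('yellow w2',rect(a,mask(a['im'],'yellow'),.055))
def zof(f):
    return min(np.arange(-.02,.1,.001),key=lambda z:np.hypot(*(f(a,z,0)[0]-f(b,z,1)[0])))
print('z red',zof(lambda c,z,i:rect(c,mask(c['im'],'red'),z,[(232,120,60),(335,140,60)][i])))
print('z tray',zof(lambda c,z,i:rect(c,mask(c['im'],'blue'),z,[(232,120,70),(330,135,70)][i],30)))
E
```

```text
w2 redbin (array([568.7, 132.4]), array([128.3,  70.7]), 3.1) bluetray (array([565.9, 133.8]), array([163.9, 112.2]), 5.4)
w3 redbin (array([568.8, 133.1]), array([128.,  74.]), 3.0) bluetray (array([565.8, 133.4]), array([163.8, 112.6]), 5.4)
grey (array([ 584.8, -106.6]), array([164.6, 113.6]), -9.8)
yellow w2 (array([569.3, 368.6]), array([127.4,  69.1]), 21.8)
z red 0.06100000000000007
z tray 0.004000000000000021
```

```bash
python3 -m inch '[[-4.3,5,-4,-5.6,8.7],[-4.3,5,-8,-5.6,8.7],[-4.3,5,-12,-5.6,8.7],[-4.3,5,-16,-5.6,8.7],[-4.3,5,-18,-5.6,8.7],[-4.3,5,-18,-5.6,8.7],[-4.3,5,-18,-5.6,8.7],[-4.3,5,-18,-5.6,8.7]]'
```

```text
time_s: 3.1
position: [0.5716, 0.1324, 0.1175]
tcp_rot: [[-0.998, -0.058, 0.003], [-0.058, 0.998, 0.0], [-0.003, 0.0, -1.0]]
force: [-0.0, -0.1, -0.2]
opening: 1.003
grasp_force: 0.0
```

```bash
python3 -m inch '[[-0.2,0,-3,0,8.7],[-0.2,0,-5.5,0,8.7],[-0.2,0,-7.5,0,8.7],[-0.2,0,-8.5,0,8.7],[-0.2,0,-8.5,0,8.7],[-0.2,0,-8.5,0,8.7]]'; python3 -m inch '[[0,0,0,0,6],[0,0,0,0,6],[0,0,0,0,6],[0,0,0,0,6],[0,0,0,0,6],[0,0,0,0,6],[0,0,0,0,6]]'
```

```text
time_s: 3.6
position: [0.5699, 0.1316, 0.0326]
tcp_rot: [[-0.998, -0.057, 0.004], [-0.057, 0.998, 0.0], [-0.004, -0.0, -1.0]]
force: [0.5, 0.3, 1.0]
opening: 1.0
grasp_force: 0.0
time_s: 4.18
position: [0.5687, 0.1317, 0.0317]
tcp_rot: [[-0.998, -0.057, 0.002], [-0.057, 0.998, 0.0], [-0.002, 0.0, -1.0]]
force: [-0.1, 0.4, 5.7]
opening: 0.773
grasp_force: 30.0
```

```bash
python3 -m inch '[[0,0,1,0,6],[0,0,3,0,6],[0,0,5.5,0,6],[0.2,-2,7,-2,6],[0.5,-5,7.5,-5,6],[0.8,-8,7.5,-8,6],[1,-11,7.5,-11,6],[1.2,-14,7.5,-13.1,6],[1.4,-17,7.5,-13.1,6],[1.5,-20,7.5,-13.1,6]]'|head -3;  python3 -m inch '[[0.1,-2.2,0,0,6],[0.1,-3.2,0,0,6],[0.1,-3.8,0,0,6],[0.1,-3.8,0,0,6],[0.1,-3.8,0,0,6],[0.1,-3.8,0,0,6]]'
python3 - <<'E'
from h import *
c=shot('wrist');cv2.imwrite('pics/w4.png',c['im'])
print(rect(c,grey(c['im']),.006,(280,150,150)))
E
```

```text
time_s: 5.02
position: [0.5824, -0.0699, 0.1055]
tcp_rot: [[-0.985, 0.171, -0.001], [0.171, 0.985, 0.0], [0.001, -0.0, -1.0]]
time_s: 5.52
position: [0.5835, -0.1048, 0.1055]
tcp_rot: [[-0.986, 0.17, -0.001], [0.17, 0.986, 0.001], [0.001, 0.001, -1.0]]
force: [-0.0, 0.0, -2.5]
opening: 0.779
grasp_force: 30.0
(array([553.3, -75.1]), array([106.7,  36.9]), -31.5)
```

View pics/w4.png

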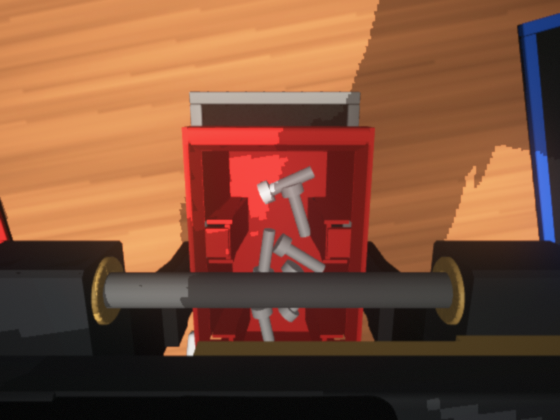

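The red bin hangs level at (278,190) and is aligned with the grey tray rim at rows 92–130. Lowering.

```bash
python3 -m inch '[[0.1,-0.2,-2.5,0,6],[0.1,-0.2,-4.5,0,6],[0.1,-0.2,-6,0,6],[0.1,-0.2,-6.8,0,6],[0.1,-0.2,-7.1,0,6],[0.1,-0.2,-7.3,0,6],[0.1,-0.2,-7.35,0,6],[0.1,-0.2,-7.35,0,6]]'
```

```text
time_s: 6.23
position: [0.5858, -0.1085, 0.0329]
tcp_rot: [[-0.985, 0.171, 0.002], [0.171, 0.985, -0.001], [-0.002, -0.0, -1.0]]
force: [0.3, -0.2, -3.5]
opening: 0.776
grasp_force: 30.0
```

```bash
python3 -m inch '[[0,0,-0.1,0,6],[0,0,-0.15,0,6],[0,0,-0.15,0,6]]'|sed -n 2,4p; python3 -m inch '[[0,0,0,0,7],[0,0,0,0,7.8],[0,0,0,0,8.7],[0,0,0,0,8.7],[0,0,3,0,8.7],[0,0,6,0,8.7],[0,0,10,0,8.7],[-1,-4,14,0,8.7],[-1.5,-8,18,0,8.7],[-2,-12,22,0,8.7]]'|head -4;python3 -m inch '[[-1,-4,4,0,8.7],[-1.5,-8,4,0,8.7],[-2,-12,4,0,8.7],[-2,-12.5,4,0,8.7],[-2,-12.5,4,0,8.7],[-2,-12.5,4,0,8.7],[-2,-12.5,4,0,8.7]]'|head -4
python3 - <<'E'
from h import *
import pickle
c=shot('wrist');cv2.imwrite('pics/w5.png',c['im']);pickle.dump(c,open('w5.pkl','wb'))
E
```

```text
position: [0.5857, -0.1088, 0.0317]
tcp_rot: [[-0.985, 0.171, 0.002], [0.171, 0.985, -0.001], [-0.002, -0.0, -1.0]]
force: [-0.2, 0.2, 2.0]
time_s: 7.32
position: [0.5689, -0.1964, 0.22]
tcp_rot: [[-0.986, 0.169, -0.0], [0.169, 0.986, -0.0], [-0.0, -0.0, -1.0]]
force: [0.7, 0.5, 0.2]
time_s: 7.9
position: [0.549, -0.3196, 0.2575]
tcp_rot: [[-0.985, 0.171, -0.002], [0.171, 0.985, 0.002], [0.002, 0.002, -1.0]]
force: [-0.5, 0.4, 0.8]
```

View pics/w5.png

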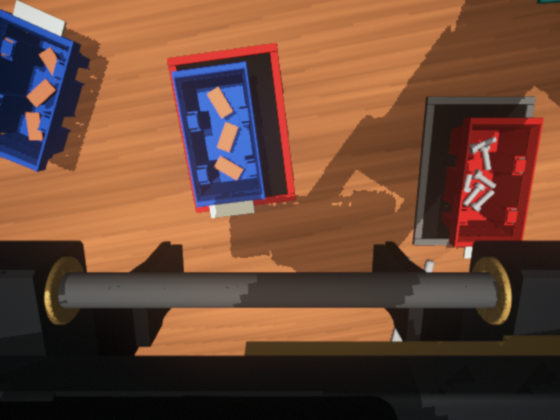

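The blue bin is in the red tray at (222,135) with its tab at (232,210). Red in the grey tray is at (497,180), and the decoy blue bin is at (30,90).

```bash
python3 -m inch '[[0,-4,0,0,8.7],[0,-8,0,0,8.7],[0,-8,0,0,8.7],[0,-8,0,0,8.7],[0,-8,0,0,8.7]]'|head -4
python3 - <<'E'
from h import *
import pickle
a=pickle.load(open('w5.pkl','rb')); b=shot('wrist');pickle.dump(b,open('w6.pkl','wb'))
# predicted pixel of the bin in b
p=plane(a,(222,135),.058); q=pix(b,p)[0]; t=pix(b,plane(a,(232,130),.006))[0]; print(q,readout.read_state()['position'])
f=lambda c,z,i:rect(c,mask(c['im'],'blue'),z,[(222,135,60),(*q,60)][i])
g=lambda c,z,i:rect(c,mask(c['im'],'red'),z,[(232,130,70),(*t,70)][i],30)
for h,zs in((f,.058),(g,.006)):
    print(h(a,zs,0),h(b,zs,1),min(np.arange(-.02,.1,.001),key=lambda z:np.hypot(*(h(a,z,0)[0]-h(b,z,1)[0]))).round(3))
E
```

```text
time_s: 8.37
position: [0.5496, -0.3993, 0.2576]
tcp_rot: [[-0.985, 0.17, -0.001], [0.17, 0.985, 0.002], [0.001, 0.002, -1.0]]
force: [0.3, 0.4, -0.6]
[305.64279007 119.53455836] [ 0.549621   -0.39888805  0.2578353 ]
(array([ 495.5, -364.9]), array([127.5,  68.2]), -2.5) (array([ 495.4, -365.7]), array([127.6,  69.2]), -2.5) 0.054
(array([ 495.2, -357.6]), array([166.6, 114.9]), -2.4) (array([ 495.4, -357.7]), array([167. , 115.2]), -2.4) 0.005
```

```bash
python3 -m inch '[[-3,2,-4,4,8.7],[-5.4,3.4,-8,7.3,8.7],[-5.4,3.4,-12,7.3,8.7],[-5.4,3.4,-14,7.3,8.7],[-5.4,3.4,-14,7.3,8.7],[-5.4,3.4,-14,7.3,8.7],[-5.4,3.4,-14,7.3,8.7]]'|head -4
```

```text
time_s: 9.0
position: [0.4972, -0.3676, 0.1203]
tcp_rot: [[-0.999, 0.043, 0.003], [0.043, 0.999, -0.003], [-0.003, -0.003, -1.0]]
force: [0.3, -0.7, -0.3]
```

```bash
python3 -m inch '[[-0.1,0.1,-3,0,8.7],[-0.1,0.1,-5.5,0,8.7],[-0.1,0.1,-7.5,0,8.7],[-0.1,0.1,-8.7,0,8.7],[-0.1,0.1,-8.7,0,8.7],[-0.1,0.1,-8.7,0,8.7]]'|sed -n 2,4p; python3 -m inch '[[0,0,0,0,6],[0,0,0,0,6],[0,0,0,0,6],[0,0,0,0,6],[0,0,0,0,6],[0,0,0,0,6],[0,0,0,0,6]]'
```

```text
position: [0.4957, -0.3671, 0.0327]
tcp_rot: [[-0.999, 0.044, 0.002], [0.044, 0.999, -0.002], [-0.002, -0.002, -1.0]]
force: [-0.0, -0.2, -0.4]
time_s: 10.08
position: [0.4949, -0.3664, 0.0324]
tcp_rot: [[-0.999, 0.044, 0.001], [0.044, 0.999, -0.001], [-0.001, -0.001, -1.0]]
force: [-0.8, 0.9, 5.7]
opening: 0.778
grasp_force: 30.0
```

```bash
python3 -m inch '[[0,0,1,0,6],[0,0,3,0,6],[0,0,6,0,6],[0,0,9,0,6],[0.3,2,11.5,0,6],[0.6,5,12,0,6],[1.2,9,12,1,6],[1.8,13,12,2,6],[2.4,17,12,3,6],[3,21,12,4,6]]'|sed -n 2,4p;  python3 -m inch '[[0.6,4,0,1,6],[1.2,8,0,2,6],[1.8,12,0,3,6],[2.4,16,0,3.9,6],[3,20,0,3.9,6],[3.6,24,0,3.9,6],[4,27,0,3.9,6],[4,28.5,0,3.9,6],[4,29,0,3.9,6],[4,29,0,3.9,6]]'
python3 -m inch '[[0,0,-2,0,6],[0,0,-4,0,6],[0,0,-5,0,6],[0,0,-5,0,6],[0,0,-5,0,6]]'
python3 - <<'E'
from h import *
c=shot('wrist');cv2.imwrite('pics/w7.png',c['im'])
E
```

```text
position: [0.5239, -0.1544, 0.1516]
tcp_rot: [[-1.0, -0.025, -0.0], [-0.025, 1.0, 0.0], [0.0, 0.0, -1.0]]
force: [0.6, 0.8, -1.7]
time_s: 11.75
position: [0.5637, 0.1349, 0.1512]
tcp_rot: [[-0.995, -0.096, -0.001], [-0.096, 0.995, -0.0], [0.001, -0.0, -1.0]]
force: [0.2, -0.3, -1.6]
opening: 0.778
grasp_force: 30.0
time_s: 12.17
position: [0.5641, 0.1326, 0.101]
tcp_rot: [[-0.996, -0.092, -0.002], [-0.092, 0.996, -0.0], [0.002, -0.0, -1.0]]
force: [0.1, -0.3, -1.0]
opening: 0.78
grasp_force: 30.0
```

View pics/w7.png

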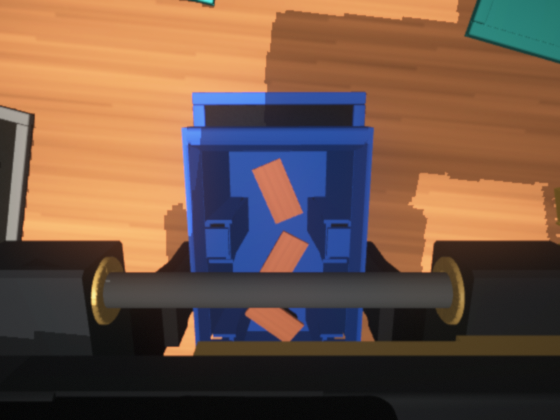

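The blue bin is at (278,180), centred and parallel to the blue tray behind it (rim at row 97, columns 193–366).

```bash
python3 -m inch '[[0.1,0.1,-2,0,6],[0.1,0.1,-4,0,6],[0.1,0.1,-5.5,0,6],[0.1,0.1,-6.3,0,6],[0.1,0.1,-6.6,0,6],[0.1,0.1,-6.85,0,6],[0.1,0.1,-6.95,0,6],[0.1,0.1,-6.95,0,6],[0.1,0.1,-6.95,0,6]]'
```

```text
time_s: 12.97
position: [0.5661, 0.1349, 0.0327]
tcp_rot: [[-0.996, -0.093, 0.002], [-0.093, 0.996, 0.0], [-0.002, -0.0, -1.0]]
force: [0.4, -0.6, -1.8]
opening: 0.78
grasp_force: 30.0
```

```bash
python3 -m inch '[[0,0,-0.08,0,6],[0,0,-0.12,0,6],[0,0,-0.12,0,6]]'|sed -n 2,4p; python3 -m inch '[[0,0,0,0,7],[0,0,0,0,7.8],[0,0,0,0,8.7],[0,0,0,0,8.7],[0,0,3,0,8.7],[0,0,6,0,8.7],[0,0,10,0,8.7],[2,-4,14,-3,8.7],[4,-8,18,-9,8.7],[6,-12,22,-15,8.7]]'|head -4; python3 -m inch '[[0,0,0,0,8.7],[0,0,0,0,8.7],[0,0,0,0,8.7]]'|head -4
python3 - <<'E'
from h import *
import pickle
a=pickle.load(open('w5.pkl','rb'))
print(rect(a,mask(a['im'],'red'),.058,(497,180,50)))
b=shot('wrist');pickle.dump(b,open('w8.pkl','wb'));cv2.imwrite('pics/w8.png',b['im'])
E
```

```text
position: [0.5661, 0.1349, 0.0324]
tcp_rot: [[-0.996, -0.094, 0.002], [-0.094, 0.996, -0.0], [-0.002, -0.0, -1.0]]
force: [-1.8, 0.6, 6.2]
time_s: 14.05
position: [0.6071, 0.0511, 0.2156]
tcp_rot: [[-0.985, 0.171, 0.0], [0.171, 0.985, -0.0], [-0.0, 0.0, -1.0]]
force: [1.3, -0.4, -0.2]
time_s: 14.3
position: [0.606, 0.0517, 0.2131]
tcp_rot: [[-0.986, 0.167, -0.002], [0.167, 0.986, 0.001], [0.002, 0.0, -1.0]]
force: [0.4, 0.5, -0.4]
(array([ 580.6, -117.2]), array([120. ,  86.6]), -10.0)
```

View pics/w8.png

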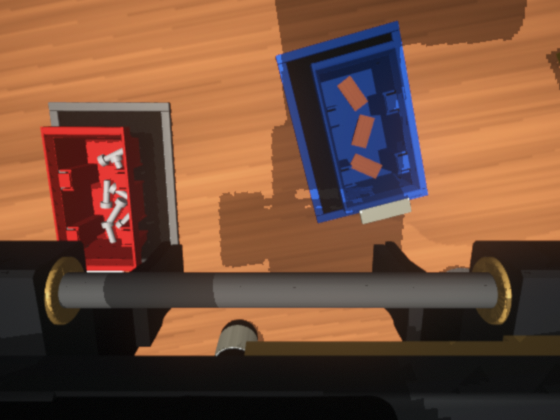

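The blue bin sits in the blue tray at (360,130) and the red bin in the grey tray at (92,195). The bottle at (238,340) is clear of the path.

```bash
python3 -m inch '[[-1,-4,0,0,8.7],[-2,-8,0,0,8.7],[-2,-12,-3,0,8.7],[-2,-16,-6,0,8.7],[-2,-16,-9.3,-0.2,8.7],[-2,-16,-9.3,-0.2,8.7],[-2,-16,-9.3,-0.2,8.7],[-2,-16,-9.3,-0.2,8.7]]'|head -4
```

```text
time_s: 15.02
position: [0.5865, -0.1068, 0.1205]
tcp_rot: [[-0.986, 0.169, -0.002], [0.169, 0.986, 0.001], [0.002, 0.001, -1.0]]
force: [0.7, 0.2, 0.9]
```

```bash
python3 -m inch '[[-0.1,-0.2,-3,0,8.7],[-0.1,-0.2,-5.5,0,8.7],[-0.1,-0.2,-7.5,0,8.7],[-0.1,-0.2,-8.8,0,8.7],[-0.1,-0.2,-8.8,0,8.7],[-0.1,-0.2,-8.8,0,8.7]]'|sed -n 2,4p; python3 -m inch '[[0,0,0,0,6],[0,0,0,0,6],[0,0,0,0,6],[0,0,0,0,6],[0,0,0,0,6],[0,0,0,0,6],[0,0,0,0,6]]'
```

```text
position: [0.5869, -0.1096, 0.0339]
tcp_rot: [[-0.986, 0.169, 0.001], [0.169, 0.986, -0.0], [-0.001, -0.0, -1.0]]
force: [-0.2, -0.9, 0.4]
time_s: 16.1
position: [0.5868, -0.1104, 0.0341]
tcp_rot: [[-0.985, 0.171, 0.002], [0.171, 0.985, 0.0], [-0.002, 0.0, -1.0]]
force: [0.3, 1.9, 5.5]
opening: 0.776
grasp_force: 30.0
```

```bash
python3 -m inch '[[0,0,1,0,6],[0,0,3,0,6],[0,0,6,0,6],[-0.7,-2,7,0,6],[-2,-5,7.5,1,6],[-3.3,-9,7.5,3,6],[-4.8,-13,7.5,5,6],[-6.3,-17,7.5,7.4,6],[-7.8,-21,7.5,7.4,6],[-8.8,-24,7.5,7.4,6]]'|sed -n 2,4p;  python3 -m inch '[[-0.2,-0.5,0,0,6],[-0.3,-0.75,0,0,6],[-0.3,-0.75,0,0,6],[-0.3,-0.75,0,0,6],[-0.3,-0.75,0,0,6]]'
python3 - <<'E'
from h import *
c=shot('wrist');cv2.imwrite('pics/w9.png',c['im'])
E
```

```text
position: [0.496, -0.3529, 0.1079]
tcp_rot: [[-0.999, 0.043, -0.001], [0.043, 0.999, -0.0], [0.001, -0.0, -1.0]]
force: [0.4, 0.0, -2.7]
time_s: 17.35
position: [0.4953, -0.356, 0.1077]
tcp_rot: [[-0.999, 0.041, -0.001], [0.041, 0.999, 0.001], [0.001, 0.001, -1.0]]
force: [0.9, 0.3, -3.3]
opening: 0.778
grasp_force: 30.0
```

View pics/w9.png

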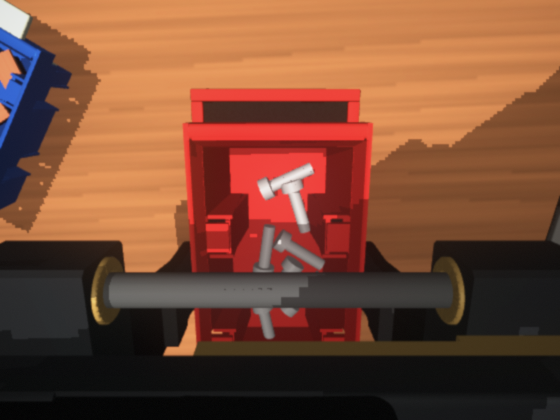

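The red bin is at (278,180), centred over the red tray (far rim at row 95, columns 191–360).

```bash
python3 -m inch '[[0,-0.1,-2.5,0,6],[0,-0.1,-4.5,0,6],[0,-0.1,-6,0,6],[0,-0.1,-6.8,0,6],[0,-0.1,-7.1,0,6],[0,-0.1,-7.3,0,6],[0,-0.1,-7.4,0,6],[0,-0.1,-7.4,0,6],[0,-0.1,-7.4,0,6]]'
```

```text
time_s: 18.15
position: [0.4956, -0.3594, 0.0348]
tcp_rot: [[-0.999, 0.042, 0.001], [0.042, 0.999, -0.001], [-0.001, -0.001, -1.0]]
force: [-0.6, -0.6, -4.0]
opening: 0.78
grasp_force: 30.0
```

```bash
python3 -m inch '[[0,0.1,0,0,6],[0,0.1,-0.08,0,6],[0,0.1,-0.13,0,6],[0,0.1,-0.13,0,6]]'|sed -n 2,4p; python3 -m inch '[[0,0,0,0,7],[0,0,0,0,7.8],[0,0,0,0,8.7],[0,0,0,0,8.7],[0,0,3,0,8.7],[0,0,6,0,8.7],[1,0,10,0,8.7],[3,0,14,0,8.7],[5,0,18,0,8.7],[7,0,22,0,8.7]]'|head -4; python3 -m inch '[[0,0,0,0,8.7],[0,0,0,0,8.7],[0,0,0,0,8.7],[0,0,0,0,8.7]]'|head -2
python3 - <<'E'
from h import *
import pickle
b=shot('wrist');pickle.dump(b,open('w10.pkl','wb'));cv2.imwrite('pics/w10.png',b['im'])
for P in ((.495,-.358,.058),): print(pix(b,P))
E
```

```text
position: [0.4954, -0.3582, 0.0341]
tcp_rot: [[-0.999, 0.043, 0.001], [0.043, 0.999, -0.001], [-0.001, -0.001, -1.0]]
force: [-0.7, 0.7, 5.0]
time_s: 19.32
position: [0.5613, -0.3578, 0.2465]
tcp_rot: [[-0.999, 0.043, -0.0], [0.043, 0.999, -0.0], [0.0, -0.0, -1.0]]
force: [1.2, -1.0, -0.4]
time_s: 19.65
position: [0.5594, -0.357, 0.2422]
[[272.77824294 116.48420602]]
```

View pics/w10.png

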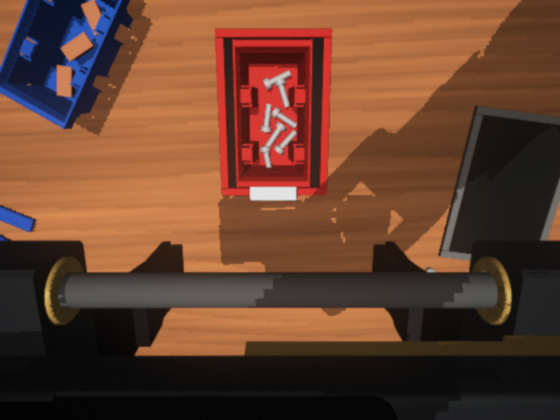

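The red bin sits centred in the red tray at (273,115), with even black gaps either side and its tab at (273,193). I'll measure its exact rim next.

```bash
python3 - <<'E'
from h import *
import pickle
c=pickle.load(open('w10.pkl','rb')); im=c['im']
m=mask(im,'red',120,60)>0
L=[];R=[]
for r in range(60,170,5):
    # from the black strip go inwards to first red
    row=m[r]; i=228
    while row[i]: i+=1
    while not row[i]: i+=1
    j=318
    while row[j]: j-=1
    while not row[j]: j-=1
    L.append((i,r));R.append((j+1,r))
PL=plane(c,L,.058)*1000;PR=plane(c,R,.058)*1000
for P in(PL,PR):
    k=np.polyfit(P[:,0],P[:,1],1);print(np.degrees(np.arctan(k[0])).round(2),np.polyval(k,495).round(1))
w=mask(im,'white');b,l=blobs(w,200);print([(s,ct) for _,s,ct in b])
for rr in(187,200):print(plane(c,(273,rr),.055)[0].round(4))
for r in range(26,56,2):print(r,im[r,273].tolist(),end=' ')
print([plane(c,(273,r),.058)[0,0].round(4) for r in(30,40,50)])
E
```

```text
14.71 -386.4
-1.93 -322.6
[([250, 187, 46, 13, 596], [272.6, 193.0])]
[ 0.5594 -0.3608  0.055 ]
[ 0.572  -0.3613  0.055 ]
26 [69, 116, 186] 28 [50, 79, 177] 30 [47, 53, 211] 32 [46, 52, 212] 34 [48, 53, 212] 36 [37, 41, 180] 38 [22, 26, 61] 40 [37, 43, 185] 42 [47, 52, 213] 44 [46, 51, 211] 46 [29, 33, 158] 48 [17, 20, 88] 50 [18, 22, 95] 52 [16, 19, 81] 54 [14, 18, 66] [np.float64(0.4241), np.float64(0.4319), np.float64(0.4398)]
```

```bash
python3 -m inch '[[0.3,4,0,0,8.7],[0.6,8,0,2,8.7],[0.9,12,0,4,8.7],[1.2,16,0,6,8.7],[1.5,20,0,8,8.7],[1.8,24,0,10,8.7],[2.1,28,0,12,8.7],[2.4,32,0,14,8.7],[2.7,36,0,16,8.7],[3,40,0,18,8.7]]'|sed -n 2,2p; python3 -m inch '[[0.4,4,0,1,8.7],[0.8,8,0,2,8.7],[1.2,12,0,3,8.7],[1.6,16,0,4,8.7],[2,20,0,5,8.7],[2.4,24,0,6,8.7],[2.8,28,0,6,8.7],[3.2,32,0,6,8.7],[3.6,34.8,0,6,8.7],[3.6,34.8,0,6,8.7]]'|sed -n 2,2p;python3 -m inch '[[0,0,1,0,8.7],[0,0,1,0,8.7],[0,0,1,0,8.7]]'|head -3
python3 - <<'E'
from h import *
import pickle
b=shot('wrist');pickle.dump(b,open('w11.pkl','wb'));cv2.imwrite('pics/w11.png',b['im'])
print(rect(b,mask(b['im'],'yellow'),.055))
a=pickle.load(open('w2.pkl','rb'))
f=lambda c,z:rect(c,mask(c['im'],'yellow'),z)[0]
print(min(np.arange(0,.1,.001),key=lambda z:np.hypot(*(f(a,z)-f(b,z)))))
E
```

```text
position: [0.5895, 0.0436, 0.2428]
position: [0.6256, 0.3956, 0.2416]
time_s: 21.62
position: [0.6275, 0.3884, 0.2549]
tcp_rot: [[-0.931, -0.366, 0.0], [-0.366, 0.931, -0.0], [-0.0, -0.001, -1.0]]
(array([624.8, 391.4]), array([67.2,  7.9]), -68.5)
0.038
```

View pics/w11.png

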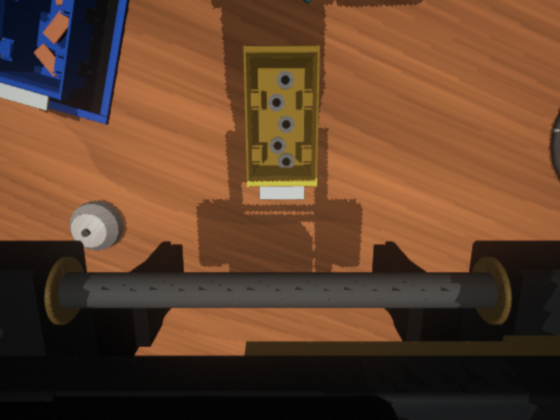

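Yellow is fully visible at (282,115) with its tab at (282,193), but shaded by the arm. The colour mask needs a lower brightness limit.

```bash
python3 - <<'E'
from h import *
import pickle
b=pickle.load(open('w11.pkl','rb'));a=pickle.load(open('w2.pkl','rb'))
H['yellow']=(21,36)
my=lambda c:mask(c['im'],'yellow',120,40)
print(blobs(my(b),100)[0])
f=lambda c,z:rect(c,my(c),z)
print(f(b,.055),f(a,.055),min(np.arange(0,.1,.001),key=lambda z:np.hypot(*(f(a,z)[0]-f(b,z)[0]))))
s=readout.read_state();print(s['position'],np.degrees(np.arctan2(s['tcp_rot'][1][1],s['tcp_rot'][0][1])))
E
```

```text
[(1, [244, 47, 75, 110, 3194], [279.9, 93.7]), (41, [301, 91, 13, 15, 126], [306.7, 98.4]), (51, [252, 147, 27, 19, 259], [264.8, 157.3]), (52, [295, 149, 17, 16, 121], [304.4, 156.5]), (53, [247, 177, 71, 10, 440], [282.8, 182.4])]
(array([569.7, 370.1]), array([126.1,  68.1]), 21.6) (array([569.2, 368.6]), array([128.2,  69.6]), 21.7) 0.051000000000000004
[0.62736562 0.38819299 0.25477249] 111.44060680884466
```

```bash
python3 -m inch '[[-3,-1,-4,0,8.7],[-5.8,-1.8,-8,0.2,8.7],[-5.8,-1.8,-12,0.2,8.7],[-5.8,-1.8,-13.7,0.2,8.7],[-5.8,-1.8,-13.7,0.2,8.7],[-5.8,-1.8,-13.7,0.2,8.7],[-5.8,-1.8,-13.7,0.2,8.7]]'|head -4
```

```text
time_s: 22.25
position: [0.5713, 0.372, 0.1196]
tcp_rot: [[-0.929, -0.37, 0.004], [-0.37, 0.929, 0.002], [-0.004, 0.0, -1.0]]
force: [0.6, 0.2, 0.5]
```

```bash
python3 -m inch '[[-0.2,-0.2,-3,0,8.7],[-0.2,-0.2,-5.5,0,8.7],[-0.2,-0.2,-7.5,0,8.7],[-0.2,-0.2,-8.7,0,8.7],[-0.2,-0.2,-8.8,0,8.7],[-0.2,-0.2,-8.8,0,8.7],[-0.2,-0.2,-8.8,0,8.7]]'|sed -n 2,4p; python3 -m inch '[[0,0,0,0,6],[0,0,0,0,6],[0,0,0,0,6],[0,0,0,0,6],[0,0,0,0,6],[0,0,0,0,6],[0,0,0,0,6]]'
```

```text
position: [0.5689, 0.3707, 0.0316]
tcp_rot: [[-0.929, -0.371, 0.004], [-0.371, 0.929, 0.002], [-0.004, 0.0, -1.0]]
force: [-0.1, 0.4, -0.2]
time_s: 23.42
position: [0.5675, 0.37, 0.0303]
tcp_rot: [[-0.929, -0.371, 0.001], [-0.371, 0.929, 0.0], [-0.001, -0.0, -1.0]]
force: [0.0, -0.2, 5.2]
opening: 0.777
grasp_force: 30.0
```

```bash
python3 -m inch '[[0,0,1,0,6],[0,0,3,0,6],[0,0,6,0,6],[0,0,9,-3,6],[0,-1,12,-9,6],[-0.3,-3,14,-16,6],[-0.5,-5.5,14,-23,6],[-0.8,-8,14,-30,6],[-1,-10.5,14,-37,6],[-1.2,-13,14,-44,6]]'|sed -n 2,4p; python3 -m inch '[[-0.3,-2.5,0,-7,6],[-0.6,-5,0,-14,6],[-0.8,-7.5,0,-21,6],[-1,-10,0,-28,6],[-1.2,-12.5,0,-35,6],[-1.5,-15,0,-42,6],[-1.8,-17.5,0,-49,6],[-2,-20,0,-56,6],[-2.2,-22.5,0,-63,6],[-2.5,-25,0,-70,6]]'|sed -n 2,4p; python3 -m inch '[[-0.3,-3,0,-7,6],[-0.6,-6,0,-14,6],[-0.9,-9,0,-21,6],[-1.2,-12,0,-28,6],[-1.5,-15,0,-35,6],[-1.8,-18,0,-42,6],[-2.1,-21,0,-49,6],[-2.4,-24,0,-56,6],[-2.7,-27,0,-63,6],[-2.9,-30,0,-70,6]]'|sed -n 2,4p;  python3 -m inch '[[-0.1,-1.5,0,-7,6],[-0.2,-3,0,-14,6],[-0.4,-4.8,0,-20,6],[-0.4,-4.8,0,-20,6],[-0.4,-4.8,0,-20,6],[-0.4,-4.8,0,-20,6]]'
python3 - <<'E'
from h import *
s=readout.read_state();R=s['tcp_rot'];print(s['position'],np.degrees(np.arctan2(R[1][1],R[0][1])),s['joint_positions'])
E
```

```text
position: [0.5538, 0.2392, 0.1693]
tcp_rot: [[-0.923, 0.384, -0.001], [0.384, 0.923, 0.0], [0.001, -0.0, -1.0]]
force: [1.0, -0.8, -1.4]
position: [0.5294, -0.0108, 0.1693]
tcp_rot: [[0.045, 0.999, -0.001], [0.999, -0.045, 0.001], [0.001, -0.001, -1.0]]
force: [-0.0, -0.0, -2.5]
position: [0.5001, -0.3107, 0.1691]
tcp_rot: [[0.954, 0.299, -0.001], [0.299, -0.954, 0.002], [-0.0, -0.002, -1.0]]
force: [0.0, 0.5, -1.7]
time_s: 26.42
position: [0.4966, -0.3566, 0.1689]
tcp_rot: [[0.999, -0.037, -0.001], [-0.037, -0.999, 0.002], [-0.001, -0.002, -1.0]]
force: [-0.6, 0.7, -2.1]
opening: 0.775
grasp_force: 30.0
[ 0.49655677 -0.35657919  0.16894496] -92.1474487789678 [-4.61667788e+01  3.28362030e+01  8.69980198e+01  5.23742653e-02
  6.03050658e+01  4.59545919e+01]
```

```bash
python3 -m inch '[[0.05,-0.1,-2,0,6],[0.05,-0.1,-4,0,6],[0.05,-0.1,-6,0,6],[0.05,-0.1,-6.5,0,6],[0.05,-0.1,-6.5,0,6],[0.05,-0.1,-6.5,0,6],[0.05,-0.1,-6.5,0,6]]'|sed -n 2,4p
python3 - <<'E'
from h import *
b=shot('wrist');cv2.imwrite('pics/w12.png',b['im']);c=shot('side');
crop=cv2.resize(c['im'][230:380,200:400],None,fx=2.8,fy=2,interpolation=cv2.INTER_CUBIC)
cv2.imwrite('pics/c12.png',np.vstack([b['im'][:290],crop[:300]]))
E
```

```text
position: [0.4984, -0.3592, 0.1057]
tcp_rot: [[0.999, -0.038, 0.002], [-0.038, -0.999, -0.001], [0.002, 0.001, -1.0]]
force: [0.4, -0.1, -2.9]
```

View pics/c12.png

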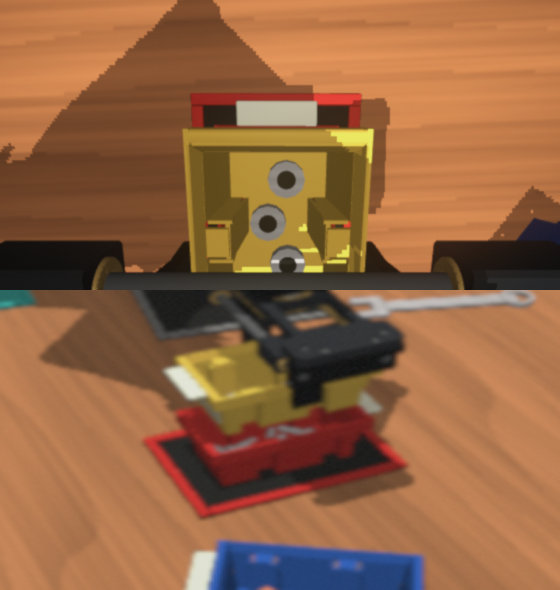

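The yellow rim (far edge at row 129, columns 183–373) is centred over the red bin, and the red tab at (277,113) is at the far end from yellow's tab. I'll check the lengthwise offset before lowering.

```bash
python3 - <<'E'
from h import *
b=shot('wrist'); s=readout.read_state();p=s['position'];z=p[2]-.0303+.055
m=mask(b['im'],'yellow',110,60); print(p.round(4) if hasattr(p,'round') else p,z)
r=[np.argmax(m[100:160,c]>0)+100 for c in range(200,360,10)];print(r)
P=plane(b,[(200+10*i,v) for i,v in enumerate(r)],z)
d=np.array([np.cos(np.radians(-2.2)),np.sin(np.radians(-2.2))])
print('edge along axis minus 64 rel TCP mm',(np.median((P[:,:2]-p[:2])@d)*1000-64).round(1))
E
```

```text
[ 0.4982 -0.3595  0.1058] 0.13046540566728962
[np.int64(100), np.int64(100), np.int64(100), np.int64(100), np.int64(100), np.int64(100), np.int64(134), np.int64(154), np.int64(156), np.int64(158), np.int64(100), np.int64(100), np.int64(158), np.int64(131), np.int64(130), np.int64(130)]
edge along axis minus 64 rel TCP mm 2.7
```

```bash
python3 - <<'E'
from h import *
b=shot('wrist'); s=readout.read_state();p=np.array(s['position']);z=p[2]-.0303+.055
P=plane(b,[(220,129),(280,129),(340,129)],z)
d=np.array([np.cos(np.radians(-2.2)),np.sin(np.radians(-2.2))])
print(((P[:,:2]-p[:2])@d*1000-64).round(1))
Q=plane(b,[(183,135),(373,135)],z); print(Q.round(4),Q.mean(0)); print(b['im'][122:136:1,280].tolist())
E
```

```text
[-2.1 -2.1 -2.1]
[[ 0.5591 -0.3281  0.1303]
 [ 0.5564 -0.3961  0.1303]] [ 0.55774157 -0.36209112  0.13027684]
[[159, 183, 188], [159, 182, 188], [146, 169, 180], [97, 116, 155], [53, 69, 142], [39, 66, 129], [39, 85, 121], [47, 111, 141], [53, 130, 163], [57, 140, 174], [61, 146, 182], [63, 151, 188], [64, 152, 188], [63, 151, 187]]
```

```bash
python3 -m inch '[[-0.1,0.15,0,0,6],[-0.1,0.15,-0.8,0,6],[-0.1,0.15,-1.5,0,6],[-0.1,0.15,-2,0,6],[-0.1,0.15,-2.2,0,6],[-0.1,0.15,-2.4,0,6],[-0.1,0.15,-2.4,0,6],[-0.1,0.15,-2.4,0,6]]'
```

```text
time_s: 27.87
position: [0.4966, -0.3576, 0.0803]
tcp_rot: [[0.999, -0.039, 0.0], [-0.039, -0.999, -0.0], [0.0, 0.0, -1.0]]
force: [-0.3, -0.1, -1.9]
opening: 0.775
grasp_force: 30.0
```

```bash
python3 -m inch '[[0,0,-0.05,0,6],[0,0,-0.1,0,6],[0,0,-0.1,0,6],[0,0,-0.1,0,6]]'
```

```text
time_s: 28.2
position: [0.4967, -0.3577, 0.0802]
tcp_rot: [[0.999, -0.039, 0.001], [-0.039, -0.999, -0.0], [0.001, 0.0, -1.0]]
force: [-0.9, 1.8, 5.8]
opening: 0.777
grasp_force: 30.0
```

Contact at exactly the ledge height, so yellow is seated. Releasing and backing up.

```bash
python3 -m inch '[[0,0,0,0,7],[0,0,0,0,7.8],[0,0,0,0,8.7],[0,0,0,0,8.7],[0,0,3,0,8.7],[0,0,6,0,8.7],[-1,0,10,0,8.7],[-4,0,14,0,8.7],[-5,4,18,0,8.7],[-6,8,20,0,8.7]]'|head -4;python3 -m inch '[[0,4,0,0,8.7],[0,8,0,0,8.7],[0,12,0,0,8.7],[0,12,0,0,8.7],[0,12,0,0,8.7]]'|sed -n 2,4p
python3 - <<'E'
from h import *
import pickle
c=shot('side');d=shot('scene');pickle.dump((c,d),open('fin.pkl','wb'))
cv2.imwrite('pics/f1.png',np.vstack([cv2.resize(c['im'][230:380,200:400],None,fx=2.66,fy=1.99,interpolation=cv2.INTER_CUBIC),cv2.resize(d['im'][80:310,170:440],(532,300))]))
E
```

```text
time_s: 29.03
position: [0.4423, -0.2999, 0.2688]
tcp_rot: [[0.999, -0.043, 0.004], [-0.043, -0.999, -0.004], [0.004, 0.004, -1.0]]
force: [0.2, -0.1, -0.7]
position: [0.4418, -0.1755, 0.2662]
tcp_rot: [[0.999, -0.035, -0.0], [-0.035, -0.999, -0.0], [-0.0, 0.0, -1.0]]
force: [0.3, -1.1, 0.1]
```

View pics/f1.png

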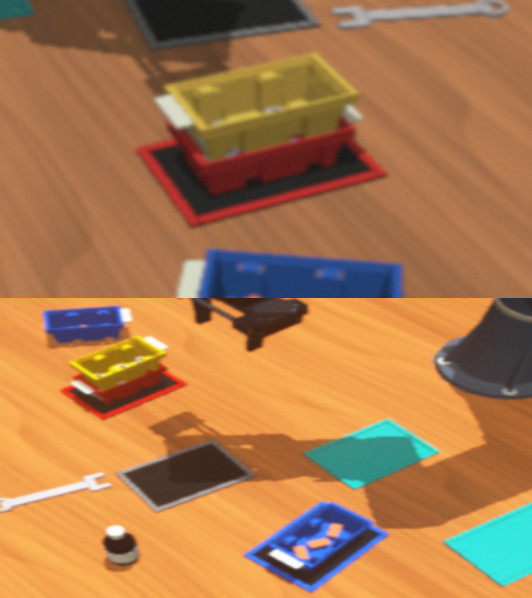

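Yellow sits level and high on red, tabs at opposite ends (side-view crop, (265,110)). The blue bin is centred in the blue tray (scene crop, (318,540)), and the bottle and spanner haven't moved.

```bash
python3 -c "
from rig import bot
print(bot.hand_in())"
```

```text
the job is handed in; nothing more can be done
None
```

I swapped the red and blue bins into their own trays, stacked yellow end for end on the red bin's ledges, and handed the job in at about 30 s; the final pictures show the stack level and both bins centred, but the judge's verdict wasn't shown.

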